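# Bring an interlocked socket bank on in the order its interlock permits

## Robot

A 6-joint arm with a two-finger parallel gripper is mounted at the origin on the work surface; the furniture and walls round the work are solid. World frame = base frame: x ahead of the robot, y to its left, z up, the work surface at z = 0. Lengths are in m, angles in rad, forces in N, time in s.
With the tool pointing down it reaches from about 0.275 to 0.775 m from the base axis. Payload 14.6 kg.
Tool frame: the origin (TCP) lies at the very end of the fingers, on their centre line; the grasp point (between the pads) lies 19 mm behind it; z points along the fingers, y is the line along which they close (so a half turn about z gives the same grasp; the last joint's range is limited). The gripper opens to 85 mm and grips with 20 to 120 N. Pads are 22 mm wide; open, the fingers measure 114 mm over their backs; the gripper's body (76 mm by 85 mm) begins 54 mm behind the grasp point. The pads swing forward as they close: fully open they stand 13 mm farther back than shut.
Start: joints at [-1.457, 0.263, -0.048, 1.259, 0, 1.415], TCP at [0.139, -0.506, 0.231] pointing down, gripper open.
Joint ranges: [-2.65, 2.65], [-0.89, 1.7], [-1.18, 1.37], [-2.13, 2.11], [-1.35, 1.29], [-3.14, 3.14]. Speed limits (rad/s): [1.89, 1.89, 2.57, 2.79, 3.14, 3.14].

## Interface

Orientations are given as [roll, pitch, yaw] about the fixed x, y, z axes, in that order (R = Rz(yaw) Ry(pitch) Rx(roll)).
In Python, from plant import robot gives the robot as it stands.
- The arm moves only by the tool drive_tool, never from a script. Its argument "moves" is a list of rows, each an object with "dr": the turn, a rotation vector about the tool's x, y, z in degrees, a list of three; "offset": the shift along the tool's x, y, z in mm, a list of three; "grip": the finger opening in mm, from 0 to 85.4. In form: [{"dr": [rx, ry, rz], "offset": [dx, dy, dz], "grip": grip}, ...]. A call has 1 to 10 rows; each row is the pose to reach, as a shift and turn from the pose commanded when the call began, along the tool's axes at that moment; what a row does not reach only later rows make up. A row lasts 1/12 s, in which the tool goes at most 41.7 mm and 7.16 degrees, less where a joint would pass 70% of its speed; a pose out of reach is approached as far as the arm can. A call with a gripper value outside its range is refused whole. The fingers move at their own pace and stop on an object; "newtons" is the grip in N (left out, the last holds). Time passes only in rows, so rows that repeat a pose let the fingers close. It gives the time, the measured TCP pose, the force, the opening and the grip force at its end, in the units of the state.
- robot.read_state(): the state, without advancing time (a new reading comes with each control period).
- robot.read_camera(name): name is "side" or "top" or "wrist"; returns (picture, depth): 480x640x3 uint8, blue, green, red; 480x640 float32, m along the optical axis (not along the pixel's ray), 0 where there is no reading.
- robot.calibration(name): a dict with "mtx" (3x3 intrinsics, pixels), "R" (3x3) and "t" (3): a world point X has camera coordinates R X + t; the wrist camera has in their place "T_tool_cam" (4x4, takes a point from camera to tool coordinates, whose origin is the TCP and whose axes are the flange's). Camera axes: x right, y down, z forward; pixel columns grow to the right and rows downward; lengths in m; the calibration is good to about 2 mm. A picture is of the moment at which its call begins: read the wrist's pose just before it. calibration takes no time and is no camera call.
- robot.sign_off(): hands the job in; it is judged then, once.
The state is a dict: "time_s": time; "q": joint angles; "dq": joint speeds; "tau": joint torques, N m; "tool_pos": TCP position; "tool_rot": TCP orientation; "force": force on the tool from outside, world axes, zero at the start; "wrist_torque": the same for the moment, N m; "opening": opening from 0.0 (shut) to 1.0 (fully open); "grasp_force": force on a finger pad.
Only numpy, scipy, OpenCV 4.12 (cv2) and the standard library are available. Lean on these libraries where they do the work, as an engineer would, in place of code of your own. Each camera call takes 0.05 s, during which the arm holds its last target. There are 200 camera calls.

## Task

Power up the bench: throw all three red-gripped levers of the grey switch bank from off (leaning towards you) to fully on (home, leaning away). They are mechanically interlocked so that extraction runs before heat, but the order is set by a coding slide under the cover and is not marked: feel gently for the lever that is free, throw it fully home, then find the next, and never force a lever that is blocked (20 N is too much). Leave the things standing round the bank where they are.

Things in the scene. Friction and masses are not known exactly. Their poses are not given: they have to be found in the camera images.
- bank: interlocked switch bank screwed to the bench: light grey box 110 mm deep (x), 270 wide (y), 88 high; three capped blue sockets stand 26 mm out of its front, three levers with red grips out of slots in its top, 85 mm apart. Origin: middle of its underside; +x away from the robot (the on direction), +y along the row to the left lever, z up. The levers' hinge line is at x = 0, 68 mm above the bench
- lever_left (a joint): left lever as seen from the robot. 0 = off, leaning 20 deg to the robot; 0.70 rad = on, home at its end stop, leaning 20 deg away; stays where left. Free, it moves under 3 to 5 N at the grip, all the way; blocked, it gives 7 mm at the grip (0.06 rad), then stands firm while its springy stem bends 1 mm per 3 N. It must be nearly home (0.60 rad) before the interlock frees the next one
- grip_left (a point): thickest point of the left lever's red grip, on its axis: 29 mm across, tapering to 17 mm at its lower end 38 mm below, rounded off 20 mm above; 9 mm steel stem below. 120 mm from the hinge: off, 41 mm in front of (-x of the bank) the hinge line and 181 mm above the bench, upright 188 mm; off to on it travels 82 mm along the bank's +x
- lever_middle (a joint): middle lever as seen from the robot. 0 = off, leaning 20 deg to the robot; 0.70 rad = on, home at its end stop, leaning 20 deg away; stays where left. Free, it moves under 3 to 5 N at the grip, all the way; blocked, it gives 7 mm at the grip (0.06 rad), then stands firm while its springy stem bends 1 mm per 3 N. It must be nearly home (0.60 rad) before the interlock frees the next one
- grip_middle (a point): thickest point of the middle lever's red grip, on its axis: 29 mm across, tapering to 17 mm at its lower end 38 mm below, rounded off 20 mm above; 9 mm steel stem below. 120 mm from the hinge: off, 41 mm in front of (-x of the bank) the hinge line and 181 mm above the bench, upright 188 mm; off to on it travels 82 mm along the bank's +x
- lever_right (a joint): right lever as seen from the robot. 0 = off, leaning 20 deg to the robot; 0.70 rad = on, home at its end stop, leaning 20 deg away; stays where left. Free, it moves under 3 to 5 N at the grip, all the way; blocked, it gives 7 mm at the grip (0.06 rad), then stands firm while its springy stem bends 1 mm per 3 N. It must be nearly home (0.60 rad) before the interlock frees the next one
- grip_right (a point): thickest point of the right lever's red grip, on its axis: 29 mm across, tapering to 17 mm at its lower end 38 mm below, rounded off 20 mm above; 9 mm steel stem below. 120 mm from the hinge: off, 41 mm in front of (-x of the bank) the hinge line and 181 mm above the bench, upright 188 mm; off to on it travels 82 mm along the bank's +x
- ink_tin_black: the low ink tin with a black band that stands just beyond the left end of the bank, 68 mm across, 45 mm high; a bystander; origin at the centre of its underside
- marker: a white marker pen with a black cap, 17 mm thick, 135 mm long, lying in front of the bank; a bystander; origin at the centre of its underside
- dabber: a dark ink dabber with an upright wooden handle, 66 mm across, 85 mm high, just beyond the right end of the bank; a bystander; origin at the centre of its underside
- brayer_small: a small hand roller (brayer) with a brown handle, 80 x 142 x 32 mm, lying well to the left of the bank; a bystander; origin at the centre of its underside

How it is judged:
On the way, in this order (a step that is already met when the one before it is completed fails the run):
1. the first lever that the interlock permits is fully on (value of joint any of lever_left, lever_middle, lever_right above 0.63 rad), for 0.1 s.
2. a second lever is fully on as well ((value of joint each of lever_left, lever_middle above 0.63 rad or value of joint each of lever_left, lever_right above 0.63 rad or value of joint each of lever_middle, lever_right above 0.63 rad)), for 0.1 s.
At the end, for the whole second after the job is handed in: all three levers stand on, each past 0.63 rad of its 0.70 rad throw, and at rest (value of joint each of lever_left, lever_middle, lever_right above 0.63 rad and velocity of joint each of lever_left, lever_middle, lever_right below 0.05 rad/s); the robot touches nothing.
It fails at once if the robot pushes on a lever or the bank with more than 20 N (contact force between bank and the fingers above 20 N or contact force between bank and the arm above 20 N).
It fails at once if one of the loose things round the bank (ink tin, marker, dabber, brayer) is shifted by more than 20 mm (distance of any of ink_tin_black, marker, dabber, brayer_small from where it was at the start of the episode above 0.02 m).
It also fails if it takes over 64 s, if anything falls off the work surface, if the arm or the gripper's body presses on something with over 40 N, if the wrist force passes 120 N, or if a joint passes its speed limit or range.

## Working session

There is one attempt and no reset: what is moved stays moved. The work goes in short steps, Python scripts to look and compute and a tool call to move; the robot and the scene stay as the last step left them, time stands still between calls to the robot, and variables do not carry over. Pictures are saved under pics/ and viewed, at most 10 in all, crops included, and the job is handed in when it is done.

Besides the shell and the picture viewer there is one more tool, called after "Call:" by a JSON object that holds its "method" and its "body", one argument or row to a line. drive_tool: Moves the arm, as the interface text tells. Its arguments: {"type":"object","properties":{"moves":{"type":"array"},"newtons":{"type":"number"}},"required":["moves"]}

```bash
mkdir -p pics; ls
python3 - <<'E'
from plant import robot
import cv2,numpy as np,pickle
s=robot.read_state();print({k:np.round(v,3).tolist() for k,v in s.items()})
d={}
for n in("top","side"):
    p,z=robot.read_camera(n);cv2.imwrite(f"pics/{n}0.png",p);d[n]=(p,z,robot.calibration(n))
pickle.dump(d,open("d0.pkl","wb"))
p=np.hstack([cv2.resize(d[n][0],(400,300)) for n in d])
# red grip pixels via depth
for n in d:
    p,z,c=d[n];h=cv2.cvtColor(p,cv2.COLOR_BGR2HSV)
    m=(((h[...,0]<8)|(h[...,0]>172))&(h[...,1]>140)&(h[...,2]>70)).astype(np.uint8)
    k,l,st,ce=cv2.connectedComponentsWithStats(m)
    for i in range(1,k):
        if st[i,4]<40: continue
        v,u=np.nonzero((l==i)&(z>0));zz=z[v,u]
        P=(np.linalg.inv(c["mtx"])@np.c_[u,v,np.ones(len(u))].T*zz).T
        X=(P-c["t"].ravel())@c["R"]
        print(n,st[i],ce[i].round(1),np.median(X,0).round(3),X.min(0).round(3),X.max(0).round(3))
E
```

```text
pics
{'time_s': 0.0, 'q': [-1.457, 0.264, -0.049, 1.259, 0.0, 1.415], 'dq': [0.002, -0.001, 0.0, 0.002, -0.001, 0.0], 'tau': [0.005, -63.762, 38.456, 0.014, 0.0, 0.0], 'tool_pos': [0.139, -0.506, 0.231], 'tool_rot': [-3.141, -0.0, 0.269], 'force': [-0.175, 1.317, 0.252], 'wrist_torque': [-0.015, -0.041, -0.007], 'grasp_force': 0.0, 'opening': 0.995}
top [584 189  17  15 170] [593.1 195.8] [ 0.561 -0.454  0.163] [ 0.548 -0.474  0.136] [ 0.578 -0.442  0.167]
top [366 245  15  18 205] [372.5 254. ] [ 0.452 -0.03   0.198] [ 0.438 -0.044  0.152] [ 0.47  -0.018  0.204]
top [320 248  14  16 176] [326.4 255.9] [0.449 0.054 0.199] [0.436 0.042 0.179] [0.464 0.066 0.205]
top [273 250  15  16 169] [279.8 257.8] [0.445 0.137 0.199] [0.433 0.125 0.188] [0.46  0.15  0.205]
side [304 104   9  10  74] [308.1 108.8] [ 0.559 -0.449  0.157] [ 0.548 -0.467  0.14 ] [ 0.573 -0.439  0.169]
side [631 155   9  17  69] [636.7 164.3] [-0.782 -0.997 -0.351] [-0.788 -1.025 -0.394] [-0.774 -0.954 -0.309]
side [ 553  161   87  129 4404] [599.  219.4] [-0.578 -0.712 -0.42 ] [-0.79  -0.912 -0.832] [-0.392 -0.67  -0.284]
side [328 196  14  21 172] [334.5 205.3] [0.452 0.062 0.184] [0.43  0.044 0.146] [0.467 0.501 0.534]
side [327 218  15  21 195] [333.7 227.1] [0.45  0.147 0.186] [0.432 0.133 0.142] [0.464 0.156 0.206]
```

View pics/top0.png

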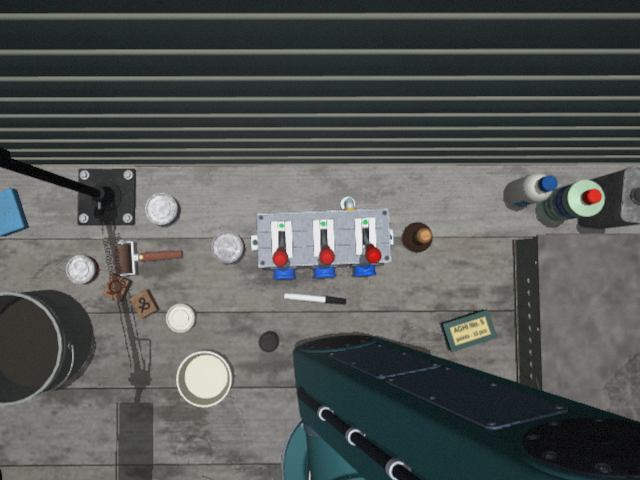

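View pics/side0.png

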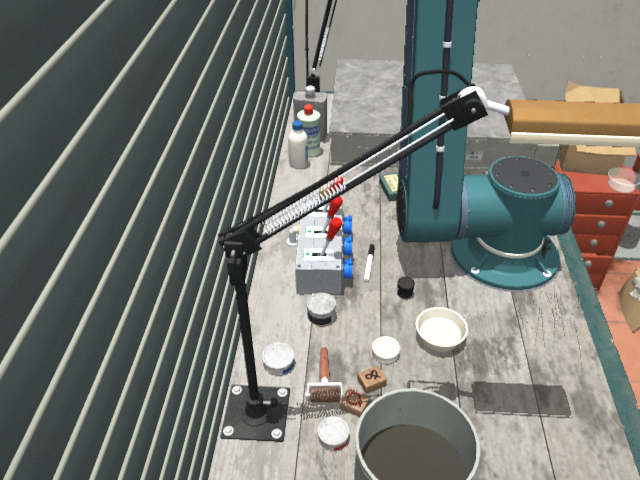

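The top view shows the three red grips at (280,258), (326,256) and (372,254). The marker lies in front of them, the tin is to the left and the dabber to the right. The side view shows a lamp arm passing overhead, so I'll check its height before moving.

Run:
```python
import pickle,numpy as np
d=pickle.load(open("d0.pkl","rb"));p,z,c=d["side"]
for u,v in [(248,300),(240,242),(330,187),(400,143),(465,105),(495,97),(520,115),(620,115),(560,115)]:
    w=z[v-3:v+4,u-3:u+4];w=w[w>0];zz=w.min()
    X=(np.linalg.inv(c["mtx"])@[u,v,1]*zz-c["t"].ravel())@c["R"];print(u,v,X.round(3))
```

```text
248 300 [0.573 0.537 0.34 ]
240 242 [0.573 0.544 0.476]
330 187 [0.438 0.514 0.563]
400 143 [0.339 0.463 0.61 ]
465 105 [0.257 0.474 0.681]
495 97 [-0.037 -0.59   0.146]
520 115 [0.184 0.487 0.676]
620 115 [0.051 0.482 0.679]
560 115 [0.131 0.486 0.677]
```

Call:
{"method": "drive_tool", "body": {
  "moves": [
    {"dr": [0,0,6.5],"offset": [0,-30,0],"grip": 0},
    {"dr": [0,0,13],"offset": [0,-60,0],"grip": 0},
    {"dr": [0,0,13],"offset": [0,-60,0],"grip": 0}
  ]
}}

```text
time_s: 0.35
tool_pos: [0.1228, -0.444, 0.2312]
tool_rot: [-3.139, 0.0, 0.035]
force: [0.2, -1.1, 0.6]
opening: 0.605
grasp_force: 0.0
```

Call:
{"method": "drive_tool", "body": {
  "moves": [
    {"dr": [0,0,0],"offset": [22,-31,0],"grip": 0},
    {"dr": [0,0,0],"offset": [44,-62,0],"grip": 0},
    {"dr": [0,0,0],"offset": [66,-93,0],"grip": 0},
    {"dr": [0,0,0],"offset": [88,-124,0],"grip": 0},
    {"dr": [0,0,0],"offset": [110,-155,0],"grip": 0},
    {"dr": [0,0,0],"offset": [132,-186,0],"grip": 0},
    {"dr": [0,0,0],"offset": [154,-217,0],"grip": 0},
    {"dr": [0,0,0],"offset": [176,-248,0],"grip": 0},
    {"dr": [0,0,0],"offset": [198,-279,0],"grip": 0},
    {"dr": [0,0,0],"offset": [220,-310,0],"grip": 0}
  ]
}}

```text
time_s: 1.18
tool_pos: [0.3308, -0.1277, 0.2314]
tool_rot: [3.141, -0.0, 0.042]
force: [1.2, -1.6, 0.6]
opening: -0.0
grasp_force: 0.0
```

Call:
{"method": "drive_tool", "body": {
  "moves": [
    {"dr": [0,0,0],"offset": [20,-30,20],"grip": 0},
    {"dr": [0,0,0],"offset": [40,-55,35],"grip": 0},
    {"dr": [0,0,0],"offset": [50,-75,48],"grip": 0},
    {"dr": [0,0,0],"offset": [64,-93,61],"grip": 0},
    {"dr": [0,0,0],"offset": [64,-93,61],"grip": 0},
    {"dr": [0,0,0],"offset": [64,-93,61],"grip": 0}
  ]
}}

```text
time_s: 1.68
tool_pos: [0.3902, -0.0331, 0.1697]
tool_rot: [-3.141, 0.002, 0.045]
force: [0.2, -0.2, 0.6]
opening: 0.001
grasp_force: 0.0
```

Run:
```python
from plant import robot
import cv2,numpy as np
for i in range(4):
    p,z=robot.read_camera("wrist");print(robot.read_state()["force"].round(2))
cv2.imwrite("pics/w1.png",p)
```

```text
[-0.15  0.08  0.42]
[-0.53 -0.16  0.92]
[ 0.03  0.29 -0.17]
[-0.33  0.26  0.67]
```

View pics/w1.png

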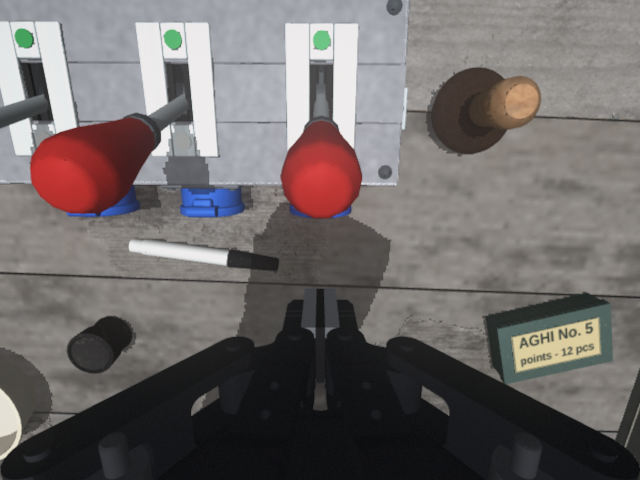

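Wrist view: the right grip is at (321,180), in line with the fingers at column 320, and the bank's yaw matches. Next I feel forward.

Call:
{"method": "drive_tool", "body": {
  "moves": [
    {"dr": [0,0,0],"offset": [12,0,0],"grip": 0},
    {"dr": [0,0,0],"offset": [24,0,0],"grip": 0},
    {"dr": [0,0,0],"offset": [30,0,0],"grip": 0},
    {"dr": [0,0,0],"offset": [34,0,0],"grip": 0},
    {"dr": [0,0,0],"offset": [37,0,0],"grip": 0},
    {"dr": [0,0,0],"offset": [40,0,0],"grip": 0},
    {"dr": [0,0,0],"offset": [40,0,0],"grip": 0},
    {"dr": [0,0,0],"offset": [40,0,0],"grip": 0}
  ]
}}

```text
time_s: 2.55
tool_pos: [0.43, -0.0321, 0.1701]
tool_rot: [-3.141, 0.0, 0.042]
force: [-3.2, -0.1, 0.3]
opening: -0.003
grasp_force: 1.3
```

Call:
{"method": "drive_tool", "body": {
  "moves": [
    {"dr": [0,0,0],"offset": [2,0,0],"grip": 0},
    {"dr": [0,0,0],"offset": [4,0,0],"grip": 0},
    {"dr": [0,0,0],"offset": [4,0,0],"grip": 0}
  ]
}}

```text
time_s: 2.8
tool_pos: [0.4339, -0.032, 0.1704]
tool_rot: [3.141, 0.001, 0.042]
force: [-7.6, -0.7, 5.2]
opening: 0.001
grasp_force: 3.6
```

Call:
{"method": "drive_tool", "body": {
  "moves": [
    {"dr": [0,0,0],"offset": [1,0,0],"grip": 0},
    {"dr": [0,0,0],"offset": [1,0,0],"grip": 0},
    {"dr": [0,0,0],"offset": [1,0,0],"grip": 0}
  ]
}}

```text
time_s: 3.05
tool_pos: [0.4346, -0.0319, 0.1703]
tool_rot: [3.142, 0.001, 0.042]
force: [-8.1, -1.1, 5.4]
opening: -0.001
grasp_force: 3.9
```

Call:
{"method": "drive_tool", "body": {
  "moves": [
    {"dr": [0,0,0],"offset": [1,0,0],"grip": 0},
    {"dr": [0,0,0],"offset": [1.5,0,0],"grip": 0},
    {"dr": [0,0,0],"offset": [1.5,0,0],"grip": 0}
  ]
}}

```text
time_s: 3.3
tool_pos: [0.436, -0.0319, 0.1704]
tool_rot: [3.141, 0.001, 0.042]
force: [-9.9, -0.8, 7.3]
opening: 0.0
grasp_force: 4.7
```

Force climbs to 12 N with little travel, so the right lever is blocked. I back off and try the middle.

Call:
{"method": "drive_tool", "body": {
  "moves": [
    {"dr": [0,0,0],"offset": [-20,0,0],"grip": 0},
    {"dr": [0,0,0],"offset": [-40,0,0],"grip": 0},
    {"dr": [0,0,0],"offset": [-40,-30,0],"grip": 0},
    {"dr": [0,0,0],"offset": [-40,-60,0],"grip": 0},
    {"dr": [0,0,0],"offset": [-40,-85,0],"grip": 0},
    {"dr": [0,0,0],"offset": [-25,-85,0],"grip": 0},
    {"dr": [0,0,0],"offset": [-14,-85,0],"grip": 0},
    {"dr": [0,0,0],"offset": [-10,-85,0],"grip": 0},
    {"dr": [0,0,0],"offset": [-8,-85,0],"grip": 0},
    {"dr": [0,0,0],"offset": [-8,-85,0],"grip": 0}
  ]
}}

```text
time_s: 4.13
tool_pos: [0.4252, 0.0522, 0.1701]
tool_rot: [-3.141, 0.001, 0.041]
force: [-3.4, 0.7, 1.5]
opening: -0.002
grasp_force: 1.2
```

Call:
{"method": "drive_tool", "body": {
  "moves": [
    {"dr": [0,0,0],"offset": [2,0,0],"grip": 0},
    {"dr": [0,0,0],"offset": [4,0,0],"grip": 0},
    {"dr": [0,0,0],"offset": [4,0,0],"grip": 0},
    {"dr": [0,0,0],"offset": [4,0,0],"grip": 0}
  ]
}}

```text
time_s: 4.47
tool_pos: [0.4291, 0.0526, 0.1703]
tool_rot: [3.142, -0.0, 0.041]
force: [-3.4, -0.3, 2.2]
opening: 0.003
grasp_force: 1.7
```

Call:
{"method": "drive_tool", "body": {
  "moves": [
    {"dr": [0,0,0],"offset": [1,0,0],"grip": 0},
    {"dr": [0,0,0],"offset": [2,0,0],"grip": 0},
    {"dr": [0,0,0],"offset": [2,0,0],"grip": 0},
    {"dr": [0,0,0],"offset": [2,0,0],"grip": 0}
  ]
}}

```text
time_s: 4.8
tool_pos: [0.4312, 0.0529, 0.1703]
tool_rot: [3.142, -0.0, 0.042]
force: [-3.7, -0.4, 3.6]
opening: 0.0
grasp_force: 1.9
```

Call:
{"method": "drive_tool", "body": {
  "moves": [
    {"dr": [0,0,0],"offset": [1,0,0],"grip": 0},
    {"dr": [0,0,0],"offset": [2,0,0],"grip": 0},
    {"dr": [0,0,0],"offset": [3,0,0],"grip": 0},
    {"dr": [0,0,0],"offset": [3,0,0],"grip": 0}
  ]
}}

```text
time_s: 5.13
tool_pos: [0.4344, 0.053, 0.1703]
tool_rot: [3.142, -0.0, 0.042]
force: [-3.9, -0.7, 3.2]
opening: -0.0
grasp_force: 1.9
```

Call:
{"method": "drive_tool", "body": {
  "moves": [
    {"dr": [0,0,0],"offset": [1,0,0],"grip": 0},
    {"dr": [0,0,0],"offset": [2,0,0],"grip": 0},
    {"dr": [0,0,0],"offset": [3,0,0],"grip": 0},
    {"dr": [0,0,0],"offset": [3,0,0],"grip": 0}
  ]
}}

```text
time_s: 5.47
tool_pos: [0.4374, 0.0532, 0.1703]
tool_rot: [-3.142, -0.0, 0.042]
force: [-3.4, 0.5, 3.0]
opening: -0.0
grasp_force: 1.8
```

The middle lever is free, so I throw it.

Call:
{"method": "drive_tool", "body": {
  "moves": [
    {"dr": [0,0,0],"offset": [3,0,0],"grip": 0},
    {"dr": [0,0,0],"offset": [6,0,0],"grip": 0},
    {"dr": [0,0,0],"offset": [9,0,0],"grip": 0},
    {"dr": [0,0,0],"offset": [12,0,0],"grip": 0},
    {"dr": [0,0,0],"offset": [15,0,0],"grip": 0},
    {"dr": [0,0,0],"offset": [18,0,0],"grip": 0},
    {"dr": [0,0,0],"offset": [21,0,0],"grip": 0},
    {"dr": [0,0,0],"offset": [24,0,0],"grip": 0},
    {"dr": [0,0,0],"offset": [27,0,0],"grip": 0},
    {"dr": [0,0,0],"offset": [30,0,0],"grip": 0}
  ]
}}

```text
time_s: 6.3
tool_pos: [0.4674, 0.0544, 0.1702]
tool_rot: [-3.142, 0.0, 0.042]
force: [-4.2, -0.8, 4.3]
opening: 0.001
grasp_force: 2.2
```

Call:
{"method": "drive_tool", "body": {
  "moves": [
    {"dr": [0,0,0],"offset": [3,0,0],"grip": 0},
    {"dr": [0,0,0],"offset": [6,0,0],"grip": 0},
    {"dr": [0,0,0],"offset": [9,0,0],"grip": 0},
    {"dr": [0,0,0],"offset": [12,0,0],"grip": 0},
    {"dr": [0,0,0],"offset": [15,0,0],"grip": 0},
    {"dr": [0,0,0],"offset": [18,0,0],"grip": 0},
    {"dr": [0,0,0],"offset": [20,0,0],"grip": 0},
    {"dr": [0,0,0],"offset": [20,0,0],"grip": 0}
  ]
}}

```text
time_s: 6.97
tool_pos: [0.4874, 0.0553, 0.17]
tool_rot: [-3.142, 0.0, 0.042]
force: [-2.6, -0.7, -0.0]
opening: -0.009
grasp_force: 1.6
```

Call:
{"method": "drive_tool", "body": {
  "moves": [
    {"dr": [0,0,0],"offset": [2,0,0],"grip": 0},
    {"dr": [0,0,0],"offset": [4,0,0],"grip": 0},
    {"dr": [0,0,0],"offset": [6,0,0],"grip": 0},
    {"dr": [0,0,0],"offset": [8,0,0],"grip": 0},
    {"dr": [0,0,0],"offset": [8,0,0],"grip": 0},
    {"dr": [0,0,0],"offset": [8,0,0],"grip": 0}
  ]
}}

```text
time_s: 7.47
tool_pos: [0.4952, 0.0556, 0.1702]
tool_rot: [-3.142, 0.0, 0.042]
force: [-3.6, -0.2, -3.3]
opening: -0.0
grasp_force: 1.8
```

Call:
{"method": "drive_tool", "body": {
  "moves": [
    {"dr": [0,0,0],"offset": [1,0,0],"grip": 0},
    {"dr": [0,0,0],"offset": [2,0,0],"grip": 0},
    {"dr": [0,0,0],"offset": [2,0,0],"grip": 0},
    {"dr": [0,0,0],"offset": [2,0,0],"grip": 0}
  ]
}}

```text
time_s: 7.8
tool_pos: [0.4971, 0.0557, 0.1703]
tool_rot: [-3.142, 0.0, 0.042]
force: [-4.6, -1.3, -3.6]
opening: -0.002
grasp_force: 2.2
```

Call:
{"method": "drive_tool", "body": {
  "moves": [
    {"dr": [0,0,0],"offset": [1,0,0],"grip": 0},
    {"dr": [0,0,0],"offset": [2,0,0],"grip": 0},
    {"dr": [0,0,0],"offset": [2,0,0],"grip": 0},
    {"dr": [0,0,0],"offset": [2,0,0],"grip": 0}
  ]
}}

```text
time_s: 8.13
tool_pos: [0.4992, 0.0558, 0.1703]
tool_rot: [-3.142, -0.0, 0.042]
force: [-4.6, 0.6, -3.7]
opening: 0.0
grasp_force: 2.1
```

```bash
cat > look.py <<'E'
from plant import robot
import cv2,numpy as np,sys
p,z=robot.read_camera("side");c=robot.calibration("side")
h=cv2.cvtColor(p,cv2.COLOR_BGR2HSV)
m=(((h[...,0]<8)|(h[...,0]>172))&(h[...,1]>140)&(h[...,2]>70)).astype(np.uint8)
m[:,:270]=0;m[:,380:]=0
k,l,st,ce=cv2.connectedComponentsWithStats(m)
for i in range(1,k):
    if st[i,4]<25: continue
    v,u=np.nonzero((l==i)&(z>0));zz=z[v,u]
    X=((np.linalg.inv(c["mtx"])@np.c_[u,v,np.ones(len(u))].T*zz).T-c["t"].ravel())@c["R"]
    print(st[i],np.median(X,0).round(3))
cv2.imwrite(sys.argv[1],cv2.resize(p[140:320,240:440],None,fx=3,fy=3))
E
python3 look.py pics/s1.png
```

```text
[327 218  15  21 201] [0.45  0.147 0.185]
[353 393   8  13  25] [0.376 0.503 0.024]
```

View pics/s1.png

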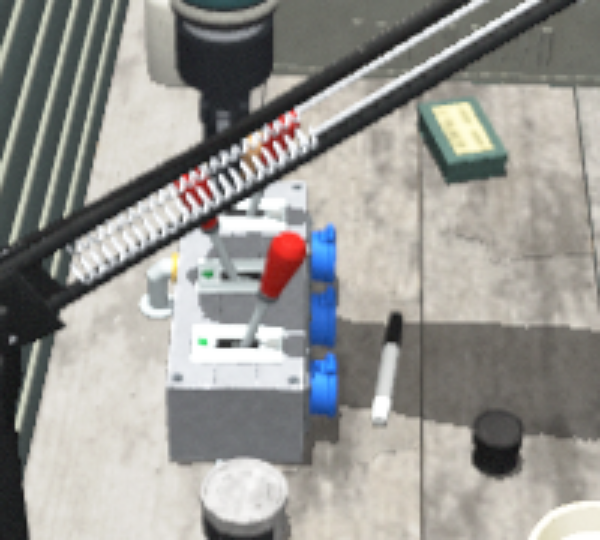

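The side crop shows the middle lever, partly behind the lamp arm at (210,220), leaning away, and the left lever still off. I keep pushing gently until I feel the stop.

Call:
{"method": "drive_tool", "body": {
  "moves": [
    {"dr": [0,0,0],"offset": [1,0,0],"grip": 0},
    {"dr": [0,0,0],"offset": [2,0,0],"grip": 0},
    {"dr": [0,0,0],"offset": [2,0,0],"grip": 0},
    {"dr": [0,0,0],"offset": [2,0,0],"grip": 0}
  ]
}}

```text
time_s: 8.52
tool_pos: [0.5012, 0.0558, 0.1703]
tool_rot: [-3.142, -0.0, 0.042]
force: [-4.5, -0.0, -3.1]
opening: -0.003
grasp_force: 2.2
```

Call:
{"method": "drive_tool", "body": {
  "moves": [
    {"dr": [0,0,0],"offset": [1,0,0],"grip": 0},
    {"dr": [0,0,0],"offset": [2,0,0],"grip": 0},
    {"dr": [0,0,0],"offset": [2,0,0],"grip": 0},
    {"dr": [0,0,0],"offset": [2,0,0],"grip": 0}
  ]
}}

```text
time_s: 8.85
tool_pos: [0.5031, 0.0559, 0.1702]
tool_rot: [-3.142, 0.0, 0.042]
force: [-4.5, 0.1, -4.8]
opening: -0.001
grasp_force: 2.4
```

Call:
{"method": "drive_tool", "body": {
  "moves": [
    {"dr": [0,0,0],"offset": [1,0,0],"grip": 0},
    {"dr": [0,0,0],"offset": [1.5,0,0],"grip": 0},
    {"dr": [0,0,0],"offset": [1.5,0,0],"grip": 0},
    {"dr": [0,0,0],"offset": [1.5,0,0],"grip": 0}
  ]
}}

```text
time_s: 9.18
tool_pos: [0.5041, 0.056, 0.1701]
tool_rot: [-3.142, 0.001, 0.042]
force: [-6.9, -1.1, -3.9]
opening: -0.001
grasp_force: 3.5
```

Call:
{"method": "drive_tool", "body": {
  "moves": [
    {"dr": [0,0,0],"offset": [1,0,0],"grip": 0},
    {"dr": [0,0,0],"offset": [1.5,0,0],"grip": 0},
    {"dr": [0,0,0],"offset": [1.5,0,0],"grip": 0},
    {"dr": [0,0,0],"offset": [1.5,0,0],"grip": 0}
  ]
}}

```text
time_s: 9.52
tool_pos: [0.5051, 0.0561, 0.1699]
tool_rot: [-3.141, 0.002, 0.042]
force: [-10.3, 0.0, -4.3]
opening: 0.001
grasp_force: 4.8
```

It's at the end stop: force rises from 5 to 11 N over 2 mm. Now the left lever.

Call:
{"method": "drive_tool", "body": {
  "moves": [
    {"dr": [0,0,0],"offset": [-35,0,0],"grip": 0},
    {"dr": [0,0,0],"offset": [-75,0,0],"grip": 0},
    {"dr": [0,0,0],"offset": [-112,0,0],"grip": 0},
    {"dr": [0,0,0],"offset": [-112,-40,0],"grip": 0},
    {"dr": [0,0,0],"offset": [-112,-75,0],"grip": 0},
    {"dr": [0,0,0],"offset": [-105,-85,0],"grip": 0},
    {"dr": [0,0,0],"offset": [-93,-85,0],"grip": 0},
    {"dr": [0,0,0],"offset": [-86,-85,0],"grip": 0},
    {"dr": [0,0,0],"offset": [-82,-85,0],"grip": 0},
    {"dr": [0,0,0],"offset": [-82,-85,0],"grip": 0}
  ]
}}

```text
time_s: 10.35
tool_pos: [0.4237, 0.1145, 0.1701]
tool_rot: [-3.125, 0.0, 0.068]
force: [1.0, -0.1, -0.2]
opening: 0.003
grasp_force: 0.0
```

Call:
{"method": "drive_tool", "body": {
  "moves": [
    {"dr": [0,0,0],"offset": [2,0,0],"grip": 0},
    {"dr": [0,0,0],"offset": [4,0,0],"grip": 0},
    {"dr": [0,0,0],"offset": [4,0,0],"grip": 0},
    {"dr": [0,0,0],"offset": [4,0,0],"grip": 0}
  ]
}}

```text
time_s: 10.68
tool_pos: [0.426, 0.1152, 0.1702]
tool_rot: [-3.125, 0.0, 0.069]
force: [-1.2, -0.1, 0.0]
opening: 0.001
grasp_force: 0.2
```

Call:
{"method": "drive_tool", "body": {
  "moves": [
    {"dr": [0,0,0],"offset": [2,0,0],"grip": 0},
    {"dr": [0,0,0],"offset": [3,0,0],"grip": 0},
    {"dr": [0,0,0],"offset": [3,0,0],"grip": 0},
    {"dr": [0,0,0],"offset": [3,0,0],"grip": 0}
  ]
}}

```text
time_s: 11.02
tool_pos: [0.4289, 0.1155, 0.1703]
tool_rot: [-3.125, 0.001, 0.069]
force: [-3.8, -0.3, 2.7]
opening: -0.002
grasp_force: 1.8
```

Call:
{"method": "drive_tool", "body": {
  "moves": [
    {"dr": [0,0,0],"offset": [-10,0,0],"grip": 0},
    {"dr": [0,0,0],"offset": [-30,0,0],"grip": 0},
    {"dr": [0,0,0],"offset": [-30,0,0],"grip": 0}
  ]
}}

```text
time_s: 11.27
tool_pos: [0.3962, 0.1134, 0.1702]
tool_rot: [-3.125, 0.001, 0.069]
force: [0.7, 0.7, 0.7]
opening: -0.001
grasp_force: 0.0
```

Run:
```python
from plant import robot
s=robot.read_state()
for k in("q","dq","tool_pos","tool_rot","force"):print(k,s[k].round(3))
```

```text
q [ 0.068  0.102 -0.428  1.042  0.017  3.141]
dq [-0.003  0.031  0.05  -0.008 -0.002 -0.001]
tool_pos [0.396 0.113 0.17 ]
tool_rot [-3.125e+00  1.000e-03  6.900e-02]
force [0.746 0.688 0.738]
```

Joint 6 is at its limit, so the tool never reached the left lever's line. A half turn about z gives the same tool, so I back off and rotate it.

Call:
{"method": "drive_tool", "body": {
  "moves": [
    {"dr": [0,0,-7],"offset": [-10,0,0],"grip": 0},
    {"dr": [0,0,-14],"offset": [-20,0,0],"grip": 0},
    {"dr": [0,0,-21],"offset": [-20,0,0],"grip": 0},
    {"dr": [0,0,-28],"offset": [-20,0,0],"grip": 0},
    {"dr": [0,0,-35],"offset": [-20,0,0],"grip": 0},
    {"dr": [0,0,-42],"offset": [-20,0,0],"grip": 0},
    {"dr": [0,0,-49],"offset": [-20,0,0],"grip": 0},
    {"dr": [0,0,-56],"offset": [-20,0,0],"grip": 0},
    {"dr": [0,0,-63],"offset": [-20,0,0],"grip": 0},
    {"dr": [0,0,-70],"offset": [-20,0,0],"grip": 0}
  ]
}}

```text
time_s: 12.1
tool_pos: [0.3793, 0.1121, 0.1704]
tool_rot: [-3.136, -0.016, 1.297]
force: [0.1, -0.1, 0.1]
opening: 0.001
grasp_force: 0.0
```

Call:
{"method": "drive_tool", "body": {
  "moves": [
    {"dr": [0,0,-7],"offset": [0,0,0],"grip": 0},
    {"dr": [0,0,-14],"offset": [0,0,0],"grip": 0},
    {"dr": [0,0,-21],"offset": [0,0,0],"grip": 0},
    {"dr": [0,0,-28],"offset": [0,0,0],"grip": 0},
    {"dr": [0,0,-35],"offset": [0,0,0],"grip": 0},
    {"dr": [0,0,-42],"offset": [0,0,0],"grip": 0},
    {"dr": [0,0,-49],"offset": [0,0,0],"grip": 0},
    {"dr": [0,0,-56],"offset": [0,0,0],"grip": 0},
    {"dr": [0,0,-63],"offset": [0,0,0],"grip": 0},
    {"dr": [0,0,-70],"offset": [0,0,0],"grip": 0}
  ]
}}

```text
time_s: 12.93
tool_pos: [0.3793, 0.1121, 0.1704]
tool_rot: [3.128, -0.01, 2.519]
force: [-0.3, -0.8, 0.6]
opening: 0.001
grasp_force: 0.0
```

Call:
{"method": "drive_tool", "body": {
  "moves": [
    {"dr": [0,0,-7],"offset": [0,0,0],"grip": 0},
    {"dr": [0,0,-14],"offset": [0,0,0],"grip": 0},
    {"dr": [0,0,-21],"offset": [0,0,0],"grip": 0},
    {"dr": [0,0,-28],"offset": [0,0,0],"grip": 0},
    {"dr": [0,0,-35],"offset": [0,0,0],"grip": 0},
    {"dr": [0,0,-38],"offset": [0,0,0],"grip": 0},
    {"dr": [0,0,-38],"offset": [0,0,0],"grip": 0}
  ]
}}

```text
time_s: 13.52
tool_pos: [0.3793, 0.1121, 0.1704]
tool_rot: [3.125, -0.0, -3.105]
force: [0.1, -0.5, -0.5]
opening: 0.002
grasp_force: 0.0
```

Call:
{"method": "drive_tool", "body": {
  "moves": [
    {"dr": [0.95,0,-0.3],"offset": [0,23,0],"grip": 0},
    {"dr": [0.95,0,-0.3],"offset": [-12,23,0],"grip": 0},
    {"dr": [0.95,0,-0.3],"offset": [-22,23,0],"grip": 0},
    {"dr": [0.95,0,-0.3],"offset": [-22,23,0],"grip": 0}
  ]
}}

```text
time_s: 13.85
tool_pos: [0.4023, 0.1359, 0.1707]
tool_rot: [3.141, 0.0, -3.103]
force: [-0.5, -0.5, -0.2]
opening: 0.0
grasp_force: 0.0
```

Call:
{"method": "drive_tool", "body": {
  "moves": [
    {"dr": [0,0,0],"offset": [-10,0,0],"grip": 0},
    {"dr": [0,0,0],"offset": [-16,0,0],"grip": 0},
    {"dr": [0,0,0],"offset": [-20,0,0],"grip": 0},
    {"dr": [0,0,0],"offset": [-23,0,0],"grip": 0},
    {"dr": [0,0,0],"offset": [-25,0,0],"grip": 0},
    {"dr": [0,0,0],"offset": [-25,0,0],"grip": 0}
  ]
}}

```text
time_s: 14.35
tool_pos: [0.4253, 0.1366, 0.1706]
tool_rot: [3.141, -0.002, -3.102]
force: [-4.3, -0.2, 3.3]
opening: 0.002
grasp_force: 2.5
```

Call:
{"method": "drive_tool", "body": {
  "moves": [
    {"dr": [0,0,0],"offset": [-2,0,0],"grip": 0},
    {"dr": [0,0,0],"offset": [-3,0,0],"grip": 0},
    {"dr": [0,0,0],"offset": [-3,0,0],"grip": 0}
  ]
}}

```text
time_s: 14.6
tool_pos: [0.4277, 0.1368, 0.1706]
tool_rot: [3.141, -0.002, -3.102]
force: [-7.7, -0.3, 5.4]
opening: 0.0
grasp_force: 3.6
```

Call:
{"method": "drive_tool", "body": {
  "moves": [
    {"dr": [0,0,0],"offset": [-1,0,0],"grip": 0},
    {"dr": [0,0,0],"offset": [-1.5,0,0],"grip": 0},
    {"dr": [0,0,0],"offset": [-1.5,0,0],"grip": 0}
  ]
}}

```text
time_s: 14.85
tool_pos: [0.4289, 0.1368, 0.1706]
tool_rot: [3.141, -0.002, -3.102]
force: [-8.3, -0.6, 6.1]
opening: 0.002
grasp_force: 4.2
```

Left is blocked, so the right lever is next.

Call:
{"method": "drive_tool", "body": {
  "moves": [
    {"dr": [0,0,0],"offset": [20,0,0],"grip": 0},
    {"dr": [0,0,0],"offset": [40,0,0],"grip": 0},
    {"dr": [0,0,0],"offset": [40,-40,0],"grip": 0},
    {"dr": [0,0,0],"offset": [40,-80,0],"grip": 0},
    {"dr": [0,0,0],"offset": [40,-120,0],"grip": 0},
    {"dr": [0,0,0],"offset": [40,-155,0],"grip": 0},
    {"dr": [0,0,0],"offset": [30,-170,0],"grip": 0},
    {"dr": [0,0,0],"offset": [15,-170,0],"grip": 0},
    {"dr": [0,0,0],"offset": [8,-170,0],"grip": 0},
    {"dr": [0,0,0],"offset": [4,-170,0],"grip": 0}
  ]
}}

```text
time_s: 15.68
tool_pos: [0.4331, -0.0332, 0.1705]
tool_rot: [3.141, -0.001, -3.102]
force: [-4.3, -1.5, 3.7]
opening: -0.0
grasp_force: 2.2
```

Call:
{"method": "drive_tool", "body": {
  "moves": [
    {"dr": [0,0,0],"offset": [-2,0,0],"grip": 0},
    {"dr": [0,0,0],"offset": [-4,0,0],"grip": 0},
    {"dr": [0,0,0],"offset": [-4,0,0],"grip": 0},
    {"dr": [0,0,0],"offset": [-4,0,0],"grip": 0}
  ]
}}

```text
time_s: 16.02
tool_pos: [0.4362, -0.0325, 0.1706]
tool_rot: [3.141, -0.001, -3.101]
force: [-3.9, -1.0, 1.1]
opening: -0.002
grasp_force: 1.5
```

Call:
{"method": "drive_tool", "body": {
  "moves": [
    {"dr": [0,0,0],"offset": [-1,0,0],"grip": 0},
    {"dr": [0,0,0],"offset": [-2,0,0],"grip": 0},
    {"dr": [0,0,0],"offset": [-2,0,0],"grip": 0},
    {"dr": [0,0,0],"offset": [-2,0,0],"grip": 0}
  ]
}}

```text
time_s: 16.35
tool_pos: [0.4386, -0.0327, 0.1706]
tool_rot: [3.141, -0.001, -3.102]
force: [-3.4, -0.3, 2.5]
opening: 0.003
grasp_force: 1.8
```

Right is free now, so I throw it.

Call:
{"method": "drive_tool", "body": {
  "moves": [
    {"dr": [0,0,0],"offset": [-3,0,0],"grip": 0},
    {"dr": [0,0,0],"offset": [-6,0,0],"grip": 0},
    {"dr": [0,0,0],"offset": [-9,0,0],"grip": 0},
    {"dr": [0,0,0],"offset": [-12,0,0],"grip": 0},
    {"dr": [0,0,0],"offset": [-15,0,0],"grip": 0},
    {"dr": [0,0,0],"offset": [-18,0,0],"grip": 0},
    {"dr": [0,0,0],"offset": [-21,0,0],"grip": 0},
    {"dr": [0,0,0],"offset": [-24,0,0],"grip": 0},
    {"dr": [0,0,0],"offset": [-27,0,0],"grip": 0},
    {"dr": [0,0,0],"offset": [-30,0,0],"grip": 0}
  ]
}}

```text
time_s: 17.18
tool_pos: [0.4689, -0.0316, 0.1706]
tool_rot: [3.141, -0.001, -3.102]
force: [-2.7, -0.2, 2.3]
opening: 0.004
grasp_force: 1.7
```

Call:
{"method": "drive_tool", "body": {
  "moves": [
    {"dr": [0,0,0],"offset": [-3,0,0],"grip": 0},
    {"dr": [0,0,0],"offset": [-6,0,0],"grip": 0},
    {"dr": [0,0,0],"offset": [-9,0,0],"grip": 0},
    {"dr": [0,0,0],"offset": [-12,0,0],"grip": 0},
    {"dr": [0,0,0],"offset": [-15,0,0],"grip": 0},
    {"dr": [0,0,0],"offset": [-18,0,0],"grip": 0},
    {"dr": [0,0,0],"offset": [-21,0,0],"grip": 0},
    {"dr": [0,0,0],"offset": [-24,0,0],"grip": 0},
    {"dr": [0,0,0],"offset": [-27,0,0],"grip": 0},
    {"dr": [0,0,0],"offset": [-28,0,0],"grip": 0}
  ]
}}

```text
time_s: 18.02
tool_pos: [0.4967, -0.0305, 0.1701]
tool_rot: [3.141, -0.002, -3.102]
force: [-4.2, -0.6, -4.2]
opening: 0.003
grasp_force: 2.3
```

Call:
{"method": "drive_tool", "body": {
  "moves": [
    {"dr": [0,0,0],"offset": [-2,0,0],"grip": 0},
    {"dr": [0,0,0],"offset": [-4,0,0],"grip": 0},
    {"dr": [0,0,0],"offset": [-6,0,0],"grip": 0},
    {"dr": [0,0,0],"offset": [-6,0,0],"grip": 0},
    {"dr": [0,0,0],"offset": [-6,0,0],"grip": 0}
  ]
}}

```text
time_s: 18.43
tool_pos: [0.5027, -0.0302, 0.1705]
tool_rot: [3.141, -0.001, -3.102]
force: [-3.8, 1.0, -3.4]
opening: -0.004
grasp_force: 2.1
```

Call:
{"method": "drive_tool", "body": {
  "moves": [
    {"dr": [0,0,0],"offset": [-1,0,0],"grip": 0},
    {"dr": [0,0,0],"offset": [-2,0,0],"grip": 0},
    {"dr": [0,0,0],"offset": [-2,0,0],"grip": 0},
    {"dr": [0,0,0],"offset": [-2,0,0],"grip": 0}
  ]
}}

```text
time_s: 18.77
tool_pos: [0.5046, -0.0302, 0.1705]
tool_rot: [3.141, -0.001, -3.102]
force: [-4.4, 0.2, -3.0]
opening: -0.0
grasp_force: 2.3
```

Call:
{"method": "drive_tool", "body": {
  "moves": [
    {"dr": [0,0,0],"offset": [-1,0,0],"grip": 0},
    {"dr": [0,0,0],"offset": [-2,0,0],"grip": 0},
    {"dr": [0,0,0],"offset": [-2,0,0],"grip": 0},
    {"dr": [0,0,0],"offset": [-2,0,0],"grip": 0}
  ]
}}

```text
time_s: 19.1
tool_pos: [0.5065, -0.0301, 0.1705]
tool_rot: [3.141, -0.001, -3.102]
force: [-5.0, -0.1, -4.5]
opening: 0.002
grasp_force: 2.6
```

Call:
{"method": "drive_tool", "body": {
  "moves": [
    {"dr": [0,0,0],"offset": [-1,0,0],"grip": 0},
    {"dr": [0,0,0],"offset": [-1,0,0],"grip": 0},
    {"dr": [0,0,0],"offset": [-1,0,0],"grip": 0}
  ]
}}

```text
time_s: 19.35
tool_pos: [0.5071, -0.03, 0.1704]
tool_rot: [3.141, -0.002, -3.102]
force: [-6.7, -0.8, -3.4]
opening: -0.002
grasp_force: 3.4
```

Call:
{"method": "drive_tool", "body": {
  "moves": [
    {"dr": [0,0,0],"offset": [-1,0,0],"grip": 0},
    {"dr": [0,0,0],"offset": [-1.5,0,0],"grip": 0},
    {"dr": [0,0,0],"offset": [-1.5,0,0],"grip": 0}
  ]
}}

```text
time_s: 19.6
tool_pos: [0.5081, -0.0299, 0.1701]
tool_rot: [3.141, -0.003, -3.102]
force: [-9.1, -0.3, -4.7]
opening: -0.002
grasp_force: 4.8
```

Call:
{"method": "drive_tool", "body": {
  "moves": [
    {"dr": [0,0,0],"offset": [35,0,0],"grip": 0},
    {"dr": [0,0,0],"offset": [75,0,0],"grip": 0},
    {"dr": [0,0,0],"offset": [112,0,0],"grip": 0},
    {"dr": [0,0,0],"offset": [112,40,0],"grip": 0},
    {"dr": [0,0,0],"offset": [112,80,0],"grip": 0},
    {"dr": [0,0,0],"offset": [112,120,0],"grip": 0},
    {"dr": [0,0,0],"offset": [112,158,0],"grip": 0},
    {"dr": [0,0,0],"offset": [105,170,0],"grip": 0},
    {"dr": [0,0,0],"offset": [93,170,0],"grip": 0},
    {"dr": [0,0,0],"offset": [90,170,0],"grip": 0}
  ]
}}

```text
time_s: 20.43
tool_pos: [0.4148, 0.137, 0.1712]
tool_rot: [3.141, 0.002, -3.1]
force: [-0.3, 0.7, -0.3]
opening: -0.003
grasp_force: 0.0
```

Call:
{"method": "drive_tool", "body": {
  "moves": [
    {"dr": [0,0,0],"offset": [-3,0,0],"grip": 0},
    {"dr": [0,0,0],"offset": [-6,0,0],"grip": 0},
    {"dr": [0,0,0],"offset": [-9,0,0],"grip": 0},
    {"dr": [0,0,0],"offset": [-9,0,0],"grip": 0},
    {"dr": [0,0,0],"offset": [-9,0,0],"grip": 0}
  ]
}}

```text
time_s: 20.85
tool_pos: [0.4215, 0.1361, 0.1707]
tool_rot: [3.141, -0.001, -3.103]
force: [-0.3, -0.0, -0.7]
opening: -0.002
grasp_force: 0.0
```

The right lever is home. Now I feel the left one again.

Call:
{"method": "drive_tool", "body": {
  "moves": [
    {"dr": [0,0,0],"offset": [-2,0,0],"grip": 0},
    {"dr": [0,0,0],"offset": [-4,0,0],"grip": 0},
    {"dr": [0,0,0],"offset": [-6,0,0],"grip": 0},
    {"dr": [0,0,0],"offset": [-6,0,0],"grip": 0},
    {"dr": [0,0,0],"offset": [-6,0,0],"grip": 0}
  ]
}}

```text
time_s: 21.27
tool_pos: [0.4272, 0.1369, 0.1706]
tool_rot: [3.141, -0.001, -3.102]
force: [-4.0, -0.5, 2.0]
opening: 0.001
grasp_force: 1.7
```

Call:
{"method": "drive_tool", "body": {
  "moves": [
    {"dr": [0,0,0],"offset": [-1,0,0],"grip": 0},
    {"dr": [0,0,0],"offset": [-2,0,0],"grip": 0},
    {"dr": [0,0,0],"offset": [-2,0,0],"grip": 0},
    {"dr": [0,0,0],"offset": [-2,0,0],"grip": 0}
  ]
}}

```text
time_s: 21.6
tool_pos: [0.4294, 0.137, 0.1706]
tool_rot: [3.141, -0.001, -3.102]
force: [-3.6, -0.2, 2.3]
opening: -0.003
grasp_force: 1.9
```

Call:
{"method": "drive_tool", "body": {
  "moves": [
    {"dr": [0,0,0],"offset": [-1,0,0],"grip": 0},
    {"dr": [0,0,0],"offset": [-2,0,0],"grip": 0},
    {"dr": [0,0,0],"offset": [-2,0,0],"grip": 0},
    {"dr": [0,0,0],"offset": [-2,0,0],"grip": 0}
  ]
}}

```text
time_s: 21.93
tool_pos: [0.4315, 0.1371, 0.1706]
tool_rot: [3.141, -0.001, -3.102]
force: [-3.2, -0.6, 2.0]
opening: 0.002
grasp_force: 1.7
```

Call:
{"method": "drive_tool", "body": {
  "moves": [
    {"dr": [0,0,0],"offset": [-3,0,0],"grip": 0},
    {"dr": [0,0,0],"offset": [-6,0,0],"grip": 0},
    {"dr": [0,0,0],"offset": [-9,0,0],"grip": 0},
    {"dr": [0,0,0],"offset": [-12,0,0],"grip": 0},
    {"dr": [0,0,0],"offset": [-15,0,0],"grip": 0},
    {"dr": [0,0,0],"offset": [-18,0,0],"grip": 0},
    {"dr": [0,0,0],"offset": [-21,0,0],"grip": 0},
    {"dr": [0,0,0],"offset": [-24,0,0],"grip": 0},
    {"dr": [0,0,0],"offset": [-27,0,0],"grip": 0},
    {"dr": [0,0,0],"offset": [-30,0,0],"grip": 0}
  ]
}}

```text
time_s: 22.77
tool_pos: [0.4617, 0.1382, 0.1706]
tool_rot: [3.141, -0.001, -3.102]
force: [-3.0, -0.5, 2.8]
opening: -0.004
grasp_force: 1.7
```

Call:
{"method": "drive_tool", "body": {
  "moves": [
    {"dr": [0,0,0],"offset": [-3,0,0],"grip": 0},
    {"dr": [0,0,0],"offset": [-6,0,0],"grip": 0},
    {"dr": [0,0,0],"offset": [-9,0,0],"grip": 0},
    {"dr": [0,0,0],"offset": [-12,0,0],"grip": 0},
    {"dr": [0,0,0],"offset": [-15,0,0],"grip": 0},
    {"dr": [0,0,0],"offset": [-18,0,0],"grip": 0},
    {"dr": [0,0,0],"offset": [-21,0,0],"grip": 0},
    {"dr": [0,0,0],"offset": [-24,0,0],"grip": 0},
    {"dr": [0,0,0],"offset": [-27,0,0],"grip": 0},
    {"dr": [0,0,0],"offset": [-28,0,0],"grip": 0}
  ]
}}

```text
time_s: 23.6
tool_pos: [0.4896, 0.1393, 0.1703]
tool_rot: [3.141, -0.001, -3.102]
force: [-4.2, -0.3, -3.1]
opening: 0.003
grasp_force: 1.7
```

Call:
{"method": "drive_tool", "body": {
  "moves": [
    {"dr": [0,0,0],"offset": [-2,0,0],"grip": 0},
    {"dr": [0,0,0],"offset": [-4,0,0],"grip": 0},
    {"dr": [0,0,0],"offset": [-6,0,0],"grip": 0},
    {"dr": [0,0,0],"offset": [-6,0,0],"grip": 0},
    {"dr": [0,0,0],"offset": [-6,0,0],"grip": 0}
  ]
}}

```text
time_s: 24.02
tool_pos: [0.4955, 0.1396, 0.1706]
tool_rot: [3.141, -0.001, -3.102]
force: [-3.0, -1.2, -2.2]
opening: -0.002
grasp_force: 1.3
```

Call:
{"method": "drive_tool", "body": {
  "moves": [
    {"dr": [0,0,0],"offset": [-1,0,0],"grip": 0},
    {"dr": [0,0,0],"offset": [-2,0,0],"grip": 0},
    {"dr": [0,0,0],"offset": [-2,0,0],"grip": 0},
    {"dr": [0,0,0],"offset": [-2,0,0],"grip": 0}
  ]
}}

```text
time_s: 24.35
tool_pos: [0.4974, 0.1396, 0.1706]
tool_rot: [3.141, -0.001, -3.102]
force: [-3.9, -0.4, -2.8]
opening: 0.0
grasp_force: 1.6
```

Call:
{"method": "drive_tool", "body": {
  "moves": [
    {"dr": [0,0,0],"offset": [-1,0,0],"grip": 0},
    {"dr": [0,0,0],"offset": [-2,0,0],"grip": 0},
    {"dr": [0,0,0],"offset": [-2,0,0],"grip": 0},
    {"dr": [0,0,0],"offset": [-2,0,0],"grip": 0}
  ]
}}

```text
time_s: 24.68
tool_pos: [0.4995, 0.1397, 0.1706]
tool_rot: [3.141, -0.001, -3.102]
force: [-3.4, -0.5, -3.4]
opening: -0.004
grasp_force: 1.6
```

Call:
{"method": "drive_tool", "body": {
  "moves": [
    {"dr": [0,0,0],"offset": [-1,0,0],"grip": 0},
    {"dr": [0,0,0],"offset": [-1.5,0,0],"grip": 0},
    {"dr": [0,0,0],"offset": [-1.5,0,0],"grip": 0}
  ]
}}

```text
time_s: 24.93
tool_pos: [0.5006, 0.1398, 0.1704]
tool_rot: [3.141, -0.002, -3.102]
force: [-4.8, -0.8, -2.9]
opening: 0.006
grasp_force: 2.7
```

Call:
{"method": "drive_tool", "body": {
  "moves": [
    {"dr": [0,0,0],"offset": [-1,0,0],"grip": 0},
    {"dr": [0,0,0],"offset": [-1.5,0,0],"grip": 0},
    {"dr": [0,0,0],"offset": [-1.5,0,0],"grip": 0}
  ]
}}

```text
time_s: 25.18
tool_pos: [0.5015, 0.1398, 0.1702]
tool_rot: [3.141, -0.003, -3.102]
force: [-8.0, -0.6, -3.0]
opening: 0.001
grasp_force: 4.0
```

Call:
{"method": "drive_tool", "body": {
  "moves": [
    {"dr": [0,0,0],"offset": [30,0,0],"grip": 0},
    {"dr": [0,0,0],"offset": [70,0,0],"grip": 0},
    {"dr": [0,0,0],"offset": [110,0,-20],"grip": 0},
    {"dr": [0,0,0],"offset": [130,0,-40],"grip": 0},
    {"dr": [0,0,0],"offset": [130,0,-40],"grip": 0},
    {"dr": [0,0,0],"offset": [130,0,-40],"grip": 0}
  ]
}}

```text
time_s: 25.68
tool_pos: [0.3733, 0.1349, 0.2122]
tool_rot: [3.141, 0.004, -3.102]
force: [0.4, 0.1, -0.1]
opening: -0.002
grasp_force: 0.0
```

Run:
```python
from plant import robot
import cv2,numpy as np
p,z=robot.read_camera("top");c=robot.calibration("top")
h=cv2.cvtColor(p,cv2.COLOR_BGR2HSV)
m=(((h[...,0]<8)|(h[...,0]>172))&(h[...,1]>140)&(h[...,2]>70)).astype(np.uint8)
k,l,st,ce=cv2.connectedComponentsWithStats(m)
for i in range(1,k):
    if st[i,4]<30: continue
    v,u=np.nonzero((l==i)&(z>0))
    X=((np.linalg.inv(c["mtx"])@np.c_[u,v,np.ones(len(u))].T*z[v,u]).T-c["t"].ravel())@c["R"]
    print(st[i],np.median(X,0).round(3),X.max(0).round(3))
cv2.imwrite("pics/t2.png",cv2.resize(p[180:320,200:460],None,fx=3,fy=3))
```

```text
[586 189  15  15 165] [ 0.561 -0.454  0.162] [ 0.579 -0.442  0.167]
[364 202  15  21 225] [ 0.53  -0.027  0.197] [ 0.569 -0.015  0.204]
[318 204  14  16 172] [0.53  0.056 0.198] [0.544 0.069 0.204]
[272 206  14  15 167] [0.527 0.141 0.198] [0.54  0.152 0.203]
```

View pics/t2.png

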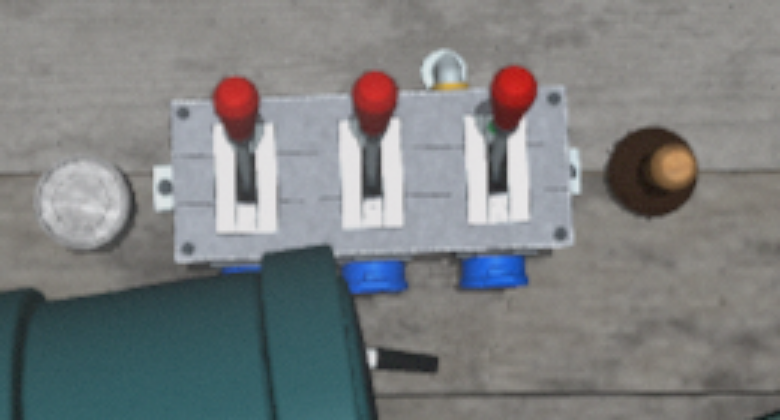

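The crop shows all three grips at the far ends of their slots, at (236,100), (375,97) and (514,90). Each has travelled about 80 mm, and the tin, dabber and marker look undisturbed. I hand the job in.

```bash
python3 -c "
from plant import robot
print(robot.sign_off())"
```

```text
the job is handed in; nothing more can be done
None
```

All three levers are home (order: middle, right, left), the highest force I read at the tool was about 12 N, the things round the bank look undisturbed, and the job is handed in; sign-off gave no verdict.

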